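Clear the oiler and switch the lathe over

ROBOT

A 7-joint arm with a two-finger parallel gripper is mounted at the origin on the work surface. World frame = base frame: x ahead of the robot, y to its left, z up, the work surface at z = 0. Lengths are in m, angles in rad, forces in N, time in s.
With the tool pointing down it reaches from about 0.35 to 0.9 m from the base axis. Payload 8.1 kg.
Tool frame: the origin (TCP) lies at the centre of the arm's flange, where the gripper is bolted on; the fingertips stand 178 mm ahead of it and the grasp point (between the pads) lies 159 mm ahead of it; z points along the fingers, y is the direction in which the jaws open and shut (so a half turn about z gives the same grasp; the last joint's range is limited). The gripper opens to 92 mm and grips with 3 to 60 N. Pads are 19 mm wide; open, the fingers measure 130 mm over their backs; the gripper's body (75 mm by 190 mm) begins 47 mm behind the grasp point.
Start: joints at [-1.265, 0.434, 0.025, 1.573, -0.012, 1.134, -0.075], TCP at [0.248, 0.573, 0.405] pointing down, gripper open.
Joint ranges: [-2.62, 2.62], [-0.44, 2.09], [-1.27, 1.32], [0.08, 2.57], [-1.32, 4.46], [0.12, 2], [-2.74, 2.74]. Speed limits (rad/s): [2.22, 2.22, 3.01, 3.01, 3.14, 3.14, 3.14].

INTERFACE

Orientations are given as a rotation vector (axis times angle).
In Python, from cell import arm gives the robot as it stands. The module is installed in compiled form; this text tells all that it offers.
- The arm moves only by the tool move_arm, never from a script. Its argument "steps" is a list of rows, each a list of 4 numbers: the shift along the tool's x, y, z in mm, then the turn about the tool's z in rad. In form: [[x, y, z, twist], ...]. A call has 1 to 20 rows; each row is the pose to reach, as a shift and turn from the pose commanded when the call began, along the tool's axes at that moment; what a row does not reach only later rows make up. A row lasts 1/8 s, in which the tool goes at most 62.5 mm and 10.7 degrees, less where a joint would pass 70% of its speed; a pose out of reach is approached as far as the arm can. A call with a gripper value outside its range is refused whole. "grip" is the finger opening in mm, from 0 to 91.8, set as the call begins (left out, the last holds). The fingers move at their own pace and stop on an object; "grip_force" is the grip in N (left out, the last holds). Time passes only in rows, so rows that repeat a pose let the fingers close. It gives the time, the measured TCP pose, the force and the opening at its end, in the units of the state.
- arm.observe(): the state, without advancing time (a new reading comes with each control period).
- arm.get_image(name): name is "side" or "top" or "wrist"; returns the picture (384x512x3 uint8, red, green, blue); there is no depth.
- arm.camera_info(name): a dict with "mtx" (3x3 intrinsics, pixels), "pose" (4x4, takes a point from camera to world coordinates); the wrist camera has in their place "T_tool_cam" (4x4, takes a point from camera to tool coordinates, whose origin is the TCP and whose axes are the flange's). Camera axes: x right, y down, z forward; pixel columns grow to the right and rows downward; lengths in m; the calibration is good to about 2 mm. A picture is of the moment at which its call begins: read the wrist's pose just before it. camera_info takes no time and is no camera call.
- arm.sign_off(): hands the job in, once; it reports no verdict.
The state is a dict: "clock": time; "joints": joint angles; "dq": joint speeds; "joint_efforts": joint torques, N m; "position": TCP position; "ee_rot": TCP orientation; "force": force on the tool from outside, world axes, zero at the start; "ft_torque": the same for the moment, N m; "width": opening from 0.0 (shut) to 1.0 (fully open).
Only numpy, scipy, OpenCV 4.12 (cv2) and the standard library are available. Lean on these libraries where they do the work, as an engineer would, in place of code of your own. Each camera call takes 0.05 s, during which the arm holds its last target.

TASK

Clear the tall oiler off the lathe's switch box: without tipping it over, stand it upright in the low empty steel drip tray, setting it down gently. Then turn the selector knob on the box to neutral (the long thick mark), take your hand off it for one full second so that the spindle can run down, then take hold again and turn it on to the position marked by the raised steel stud, and let go. Leave the bin of wooden blanks, the jar and the wrench as they are.

Things in the scene. Friction and masses are not known exactly. Their poses are not given: they have to be found in the camera images.
- selector (a joint): Knob angle, rad: 0 = neutral, growing clockwise seen from above. Nine detents 0.5 rad apart, -2.0 to 2.0 (stops at -2.1 and 2.1). A detent pulls the knob in when let go within about 0.2 rad of it; turning past one takes about 0.08 N m. At the start it rests at -1.5 or -1.0 (rarely stuck between); the stud is at 0.5, 1.0 or 1.5.
- selector_grip (a point): On the knob's vertical axis at gripping height, 38 mm above the box's top (108 above the bench). Black knob: skirt 50 mm across, top 24 mm below this point; upright grip bar on it 46 long, 14 thick, 37 high, top 13 mm above this point. x axis along the bar to the pointer end (white line on top, nose at the skirt), z up; turns with the knob.
- selector_points_at (a point): The spot 52 mm from the knob's axis that the pointer aims at; it turns with the knob, 6 mm above the box's top.
- stud_foot (a point): Foot of the raised steel stud (10 mm diameter, 12 mm high, fixed on the box's top, 52 mm from the knob's axis) that marks the wanted position. Two other positions bear only tiny flat rivets (4 mm). Its own orientation means nothing.
- switch_box: Grey switch box fixed on the bench, 220 (x) x 160 (y) x 70 mm high. Origin: centre of its underside. Knob axis at x = +40 mm, y = 0 in its frame. Dial marks round the knob: one long thick black mark (neutral) in the box's +x direction from the axis, thin short ones at the other eight positions.
- oiler_mid (a point): Mid-height (71 mm above the foot) of the oiler: 142 mm tall plus 16 mm thin nozzle, 0.2 to 0.32 kg, top-heavy (centre of mass 105 mm up). Dark foot 36 mm across, 24 mm stem, fat brass head 40 mm across, straight from 104 to 136 mm above the foot: grip there. z up; round. Starts on the box's top beside the knob, opposite the neutral mark, in the way of a hand on the knob.
- oiler_foot (a point): Centre of the underside of the oiler's foot.
- drip_tray_in (a point): Centre of the inner floor (about 4 mm above the bench) of the empty square drip tray of dark steel, fixed on the bench: 120 x 120 mm outside, 16 mm high, walls 4 mm. x and y run along its sides.
- blank_bin: Bystander, fixed: wooden bin 120 x 120 x 50 mm full of small turned blanks, on the opposite side of the box from the drip tray. Origin: centre of its underside.
- jar: Bystander, loose: amber jar, 64 mm diameter, 80 mm high. Origin: centre of its underside.
- wrench: Bystander, loose: steel wrench 180 mm long, 8 mm thick, lying on the bench to the left of the box, towards the far side. Origin: middle of its underside.

How it is judged:
On the way, in this order (a step that is already met when the one before it is completed fails the run):
1. the oiler stands upright in the drip tray, let go (x of oiler_foot in the frame of drip_tray_in between -0.042 and 0.042 m and y of oiler_foot in the frame of drip_tray_in between -0.042 and 0.042 m and z of oiler_foot in the frame of drip_tray_in below 0.006 m and angle between oiler_mid's own z axis and vertical below 0.1 rad and contact force between oiler and the fingers below 0.2 N), for 0.3 s.
2. the knob rests in neutral with nothing touching it, for a second (value of joint selector between -0.13 and 0.13 rad and contact force between selector and anything else below 0.2 N), for 0.9 s.
At the end, for the whole second after the job is handed in: The oiler stands upright (within 0.1 rad) and still on the floor of the drip tray, its foot's centre within 42 mm of the tray's centre along either side, and the knob rests with its pointer at the raised stud (the point it aims at within 7 mm of the stud's axis); all let go (all of step 1 and horizontal distance between selector_points_at and stud_foot below 0.007 m and velocity of joint selector between -0.1 and 0.1 rad/s and linear speed of oiler below 0.03 m/s); the robot touches nothing.
It fails at once if the oiler is tipped over (leans more than 0.5 rad) (angle between oiler_mid's own z axis and vertical above 0.5 rad).
It fails at once if the oiler is dropped or banged into the tray (over 80 N) (contact force between oiler and drip_tray above 80 N).
It fails at once if the oiler is let go more than 10 mm above the tray's floor (x of oiler_foot in the frame of drip_tray_in between -0.06 and 0.06 m and y of oiler_foot in the frame of drip_tray_in between -0.06 and 0.06 m and z of oiler_foot in the frame of drip_tray_in above 0.01 m and contact force between oiler and anything else below 0.1 N).
It fails at once if the jar or the wrench is moved more than 20 mm (distance of any of jar, wrench from where it was at the start of the episode above 0.02 m).
It fails at once if the bin of blanks is struck (over 15 N) (contact force between blank_bin and anything else above 15 N).
It also fails if it takes over 67 s, if anything falls off the work surface, if the arm or the gripper's body presses on something with over 40 N, if the wrist force passes 120 N, or if a joint passes its speed limit or range.

## Working session

There is one attempt and no reset: what is moved stays moved. The work goes in short steps, Python scripts to look and compute and a tool call to move; the robot and the scene stay as the last step left them, time stands still between calls to the robot, and variables do not carry over. Pictures are saved under pics/ and viewed, and the job is handed in when it is done.

Besides the shell and the picture viewer there is one more tool, called after "Request:" by a JSON object that holds its "fn" and its "kwargs", one argument or row to a line. move_arm: Moves the arm, as the interface text tells. Its arguments: {"type":"object","properties":{"steps":{"type":"array"},"grip":{"type":"number"},"grip_force":{"type":"number"}},"required":["steps"]}

```bash
mkdir -p pics; python3 - <<'E'
from cell import arm
import cv2,numpy as np
s=arm.observe();print(s)
for n in ["side","top","wrist"]:
    im=arm.get_image(n);cv2.imwrite(f"pics/{n}0.png",im[:,:,::-1])
    print(n,arm.camera_info(n))
E
```

```text
{'clock': 0.0, 'joints': array([-1.26456126,  0.43521473,  0.02494883,  1.57410947, -0.0115879 ,
        1.13401017, -0.07511707]), 'dq': array([ 5.04951036e-05,  6.54386664e-04, -2.92622966e-04, -1.55175588e-03,
       -1.29805713e-03,  3.61328184e-04, -6.79208229e-04]), 'joint_efforts': array([ 4.50824182e-04, -6.67833924e+01,  9.85170454e-01, -3.14460254e+01,
       -6.06646598e-02,  4.27353778e-02,  1.41910205e-04]), 'position': array([0.24838772, 0.57326005, 0.40394482]), 'ee_rot': array([-6.37788808e-01, -3.07598585e+00,  2.49235195e-03]), 'force': array([0.93392516, 0.33918868, 0.31104536]), 'ft_torque': array([ 0.02610581, -0.03971063,  0.02005185]), 'width': 0.9982239930696268}
side {'mtx': array([[444.57109007,   0.        , 251.95078766],
       [  0.        , 444.57109007, 192.95475618],
       [  0.        ,   0.        ,   1.        ]]), 'pose': array([[ 0.93260617, -0.21001913,  0.29349224,  0.31918799],
       [-0.36056497, -0.57703162,  0.73282154, -0.72814011],
       [ 0.01544777, -0.78925691, -0.61386879,  0.71131001],
       [ 0.        ,  0.        ,  0.        
[... 263 characters left out ...]
0.99940395,  0.03259052, -0.01138393, -0.00750107],
       [ 0.00420675, -0.21233182, -0.97718857,  1.13385555],
       [ 0.        ,  0.        ,  0.        ,  1.        ]])}
wrist {'mtx': array([[340.61620607,   0.        , 248.07632062],
       [  0.        , 340.61620607, 190.12448979],
       [  0.        ,   0.        ,   1.        ]]), 'T_tool_cam': array([[ 3.64375504e-04, -9.52971003e-01, -3.03061271e-01,
         8.31479952e-02],
       [ 9.99998247e-01,  9.03879738e-04, -1.63992025e-03,
         9.03627621e-04],
       [ 1.83672739e-03, -3.03060142e-01,  9.52969662e-01,
         1.97640037e-02],
       [ 0.00000000e+00,  0.00000000e+00,  0.00000000e+00,
         1.00000000e+00]])}
```

View pics/side0.png

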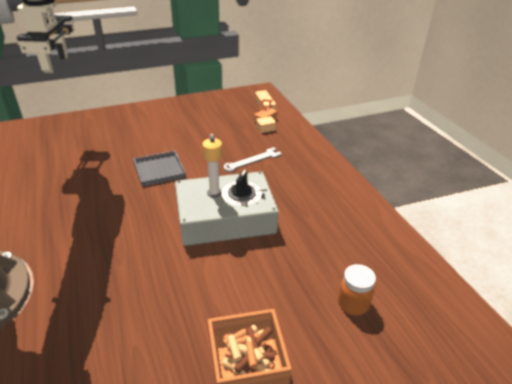

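View pics/top0.png

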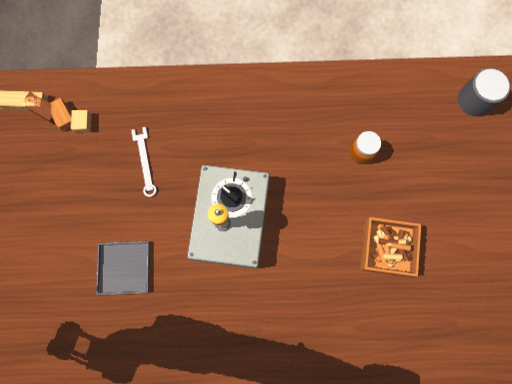

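```bash
python3 - <<'E'
import cv2
a=cv2.imread("pics/top0.png")
cv2.imwrite("pics/top0c.png",cv2.resize(a[155:275,180:280],None,fx=6,fy=5*1.0,interpolation=cv2.INTER_CUBIC))
cv2.imwrite("pics/top0t.png",cv2.resize(a[230:305,85:165],None,fx=7,fy=7,interpolation=cv2.INTER_CUBIC))
b=cv2.imread("pics/side0.png")
cv2.imwrite("pics/side0c.png",cv2.resize(b[125:250,165:285],None,fx=6,fy=4.8,interpolation=cv2.INTER_CUBIC))
E
```

```text
(no output)
```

View pics/top0c.png

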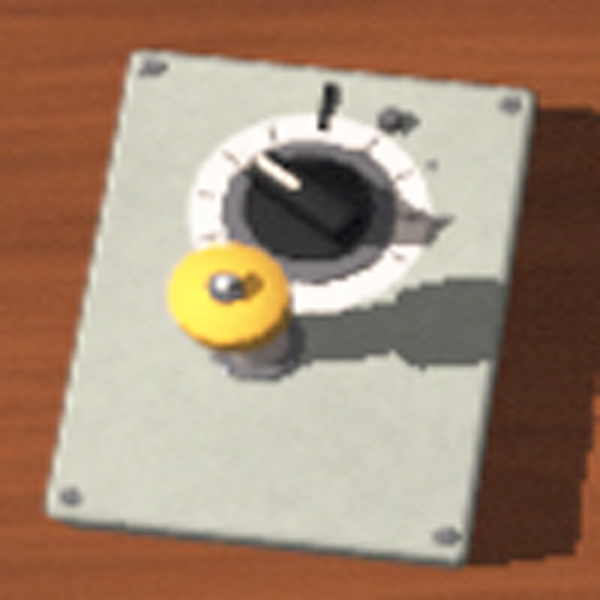

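View pics/top0t.png

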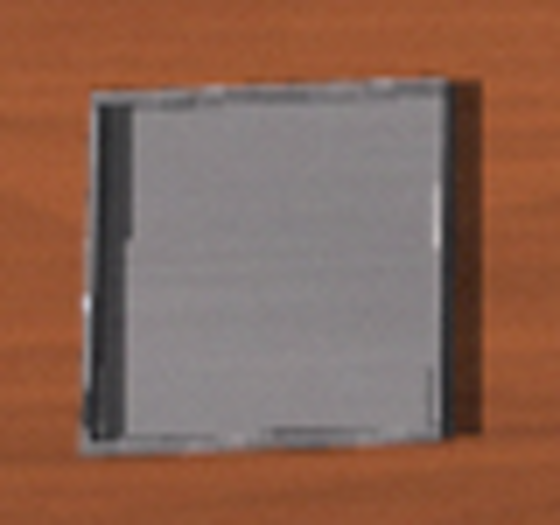

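View pics/side0c.png

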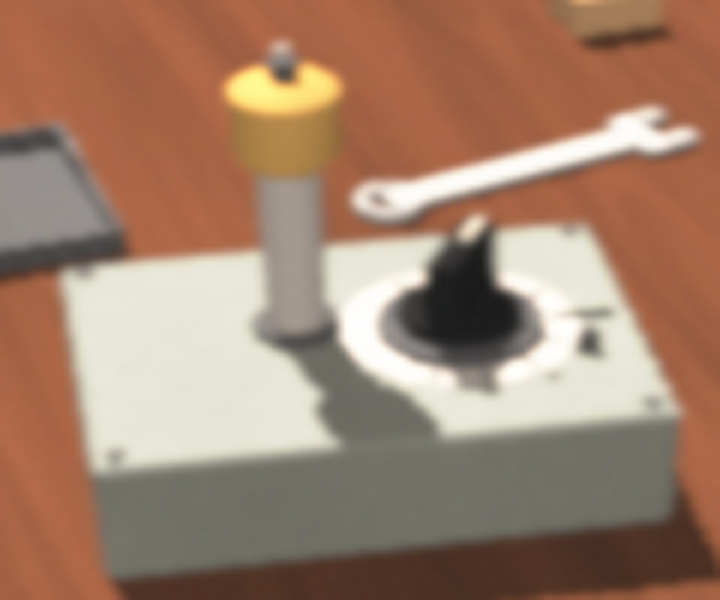

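The side view shows the oiler head top at (212,144). In the top view the knob points at about the -1.0 mark, with the stud just clockwise of neutral. I'll compute positions from these readings.

```bash
cat > h.py <<'E'
from cell import arm
import cv2,numpy as np
from scipy.spatial.transform import Rotation as R
def camT(n,s=None):
    i=arm.camera_info(n)
    if n!="wrist": return i["mtx"],np.array(i["pose"])
    s=s or arm.observe();T=np.eye(4);T[:3,:3]=R.from_rotvec(s["ee_rot"]).as_matrix();T[:3,3]=s["position"]
    return i["mtx"],T@i["T_tool_cam"]
def onz(n,uv,z,s=None):
    K,T=camT(n,s);d=T[:3,:3]@np.linalg.solve(K,[*uv,1]);o=T[:3,3]
    return o+d*(z-o[2])/d[2]
def proj(n,p,s=None):
    K,T=camT(n,s);q=K@(T[:3,:3].T@(np.asarray(p)-T[:3,3]));return q[:2]/q[2]
def tool(s,p):
    "world point -> tool coords mm"
    return 1000*R.from_rotvec(s["ee_rot"]).as_matrix().T@(np.asarray(p)-s["position"])
E
python3 - <<'E'
from h import *
np.set_printoptions(precision=4,suppress=True)
C=[onz("top",p,.07) for p in [(202.2,165),(269.2,173),(257.5,267),(187.8,258.6)]]
print(C);c=np.mean(C,0);x=(C[0]+C[1]-C[2]-C[3]);ya=np.arctan2(x[1],x[0]);print("box",c,np.degrees(ya),[np.linalg.norm(C[i]-C[i-1]) for i in range(4)])
ex=np.array([np.cos(ya),np.sin(ya),0]);ax=c+.04*ex;print("knob",ax,proj("top",ax),proj("side",ax))
S=[onz("side",(165+u/6,125+v/4.8),.07) for u,v in [(62,265),(585,222),(680,415),(95,470)]]
cs=np.mean(S,0);print("side box",S,cs)
print("oiler",onz("top",(218.3,213.8),.212),onz("side",(212.3,143.75),.212),"foot",onz("top",(180+258/6,155+355/5),.074),onz("side",(165+295/6,125+325/4.8),.074))
T=[onz("top",p,.016) for p in [(98.3,243.3),(148.9,241.4),(148.9,292.4),(96.7,294.6)]];print("tray",T,np.mean(T,0))
for a in [.5,1,1.5]:
    p=ax+.052*np.array([np.cos(ya-a),np.sin(ya-a),0]);q=proj("top",p);print(a,p,(q-[180,155])*[6,5],(proj("side",p)-[165,125])*[6,4.8])
E
```

```text
[array([0.6786, 0.1111, 0.07  ]), array([ 0.6541, -0.0443,  0.07  ]), array([ 0.439 , -0.0099,  0.07  ]), array([0.4629, 0.1451, 0.07  ])]
box [0.5586 0.0505 0.07  ] -9.024004472177124 [np.float64(0.21833129640669352), np.float64(0.15731777388541549), np.float64(0.21782809629838884), np.float64(0.15682978921927818)]
knob [0.5982 0.0442 0.07  ] [231.6357 197.8277] [239.9053 193.7684]
side box [array([0.4691, 0.1481, 0.07  ]), array([0.6827, 0.1111, 0.07  ]), array([ 0.6569, -0.0455,  0.07  ]), array([ 0.4439, -0.0082,  0.07  ])] [0.5631 0.0514 0.07  ]
oiler [0.5376 0.0643 0.212 ] [0.5401 0.0558 0.212 ] foot [0.533  0.0649 0.074 ] [0.5414 0.0637 0.074 ]
tray [array([0.5102, 0.3639, 0.016 ]), array([0.5107, 0.2446, 0.016 ]), array([0.3926, 0.2428, 0.016 ]), array([0.3917, 0.3631, 0.016 ])] [0.4513 0.3036 0.016 ]
0.5 [0.6393 0.0124 0.07  ] [389.8054 124.8922] [577.6864 350.207 ]
1 [ 0.619  -0.0034  0.07  ] [432.4501 166.4488] [543.9022 378.8569]
1.5 [ 0.5937 -0.0076  0.07  ] [445.4308 220.0476] [485.1353 395.9011]
```

```bash
python3 - <<'E'
from h import *
s=arm.observe();print(tool(s,[.538,.060,.48]),tool(s,[.451,.3036,.35]))
E
```

```text
[-469.82804864 -355.97658923  -75.37095874] [-293.13405397 -166.88319679   54.37063515]
```

Request:
{"fn": "move_arm", "kwargs": {
  "steps": [
    [0,0,-40,0],
    [0,0,-75,0],
    [-30,-23,-75,0],
    [-75,-57,-75,0],
    [-120,-91,-75,0],
    [-165,-125,-75,0],
    [-210,-159,-75,0],
    [-255,-193,-75,0],
    [-300,-227,-75,0],
    [-345,-261,-75,0],
    [-390,-295,-75,0],
    [-430,-326,-75,0],
    [-458,-347,-75,0],
    [-470,-356,-75,0],
    [-470,-356,-75,0],
    [-470,-356,-75,0]
  ]
}}

```text
clock: 2.15
position: [0.5377, 0.0617, 0.4796]
ee_rot: [-0.634, -3.076, -0.001]
force: [-1.1, 1.3, 0.9]
width: 0.998
```

```bash
python3 - <<'E'
from h import *
s=arm.observe();print(s["clock"],s["position"],s["ee_rot"],s["force"])
im=arm.get_image("wrist");cv2.imwrite("pics/w1.png",im[:,:,::-1])
print(proj("wrist",[.538,.060,.212],s),proj("wrist",[.5982,.0442,.07],s))
np.save("s1.npy",s,allow_pickle=True)
E
```

```text
2.15 [0.53769325 0.06168942 0.47955765] [-6.34171434e-01 -3.07613397e+00 -9.72680775e-04] [-1.13914636  1.3456342   0.90337524]
[245.43080474 196.98301445] [254.17267092 207.35358958]
```

View pics/w1.png

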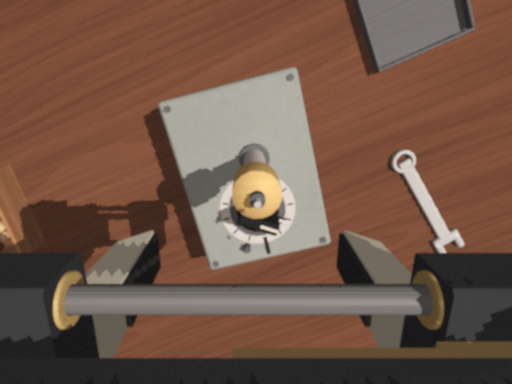

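```bash
python3 - <<'E'
import cv2
a=cv2.imread("pics/w1.png")
cv2.imwrite("pics/w1c.png",cv2.resize(a[135:260,205:315],None,fx=5.4,fy=4.8,interpolation=cv2.INTER_CUBIC))
E
```

```text
(no output)
```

View pics/w1c.png

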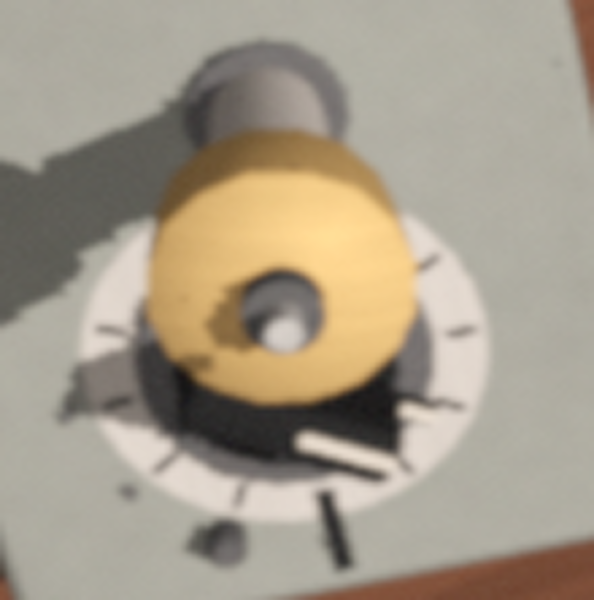

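```bash
python3 - <<'E'
from h import *
s=np.load("s1.npy",allow_pickle=True).item()
f=lambda u,v:(205+u/5.4,135+v/4.8)
for u,v,z in [(282,287,.21),(264,108,.07),(222,553,.07),(410,412,.076),(268,350,.084),(345,452,.121),(285,352,.07)]: print((u,v),onz("wrist",f(u,v),z,s))
for a in [0,-.5,-1,-1.5,.5]:
  p=np.array([.5982,.0442,.07])+.052*np.array([np.cos(-.1575-a),np.sin(-.1575-a),0]);print(a,p,(proj("wrist",p,s)-[205,135])*[5.4,4.8])
print(tool(s,[.5395,.0575,.346]))
E
```

```text
(282, 287) [0.54057243 0.06879807 0.21      ]
(264, 108) [0.54104004 0.06806494 0.07      ]
(222, 553) [0.64765899 0.01210387 0.07      ]
(410, 412) [0.6250502  0.06807562 0.076     ]
(268, 350) [0.59416021 0.04625781 0.084     ]
(345, 452) [0.60981851 0.0557156  0.121     ]
(285, 352) [0.6011126 0.0477478 0.07     ]
0 [0.64955637 0.03604382 0.07      ] [319.02303574 526.70151586]
-0.5 [0.64717974 0.06166383 0.07      ] [417.08771925 484.12879558]
-1 [0.63281115 0.08300809 0.07      ] [480.88261393 407.4027198 ]
-1.5 [0.60996856 0.09485078 0.07      ] [493.80058949 313.19845182]
0.5 [0.63935917 0.01242072 0.07      ] [209.18399076 526.53043615]
[ -3.43364317  -3.19353113 133.55325439]
```

```bash
python3 - <<'E'
from h import *
s=arm.observe()
print(proj("side",[.540,.065,.212]),proj("top",[.540,.065,.212]),tool(s,[.540,.065,.348]),s["position"])
E
```

```text
[210.9910965  141.63547835] [217.94168689 212.60522227] [ -0.93884042   3.86148322 131.63138545] [0.53767471 0.06172995 0.47963022]
```

Request:
{"fn": "move_arm", "kwargs": {
  "steps": [
    [-1,4,20,0],
    [-1,4,45,0],
    [-1,4,70,0],
    [-1,4,90,0],
    [-1,4,105,0],
    [-1,4,117,0],
    [-1,4,126,0],
    [-1,4,132,0],
    [-1,4,132,0],
    [-1,4,132,0]
  ]
}}

```text
clock: 3.45
position: [0.5409, 0.0632, 0.3481]
ee_rot: [0.638, 3.076, 0.001]
force: [-0.1, -0.3, 0.4]
width: 1.0
```

```bash
python3 - <<'E'
from h import *
s=arm.observe();print(s["position"],s["force"])
for n in ["top","side"]:
    im=arm.get_image(n)[:,:,::-1]
    cv2.imwrite(f"pics/{n}2.png",cv2.resize(im[90:270,130:330],None,fx=3.5,fy=3.2))
E
```

```text
[0.54086089 0.06320582 0.34811942] [-0.12536696 -0.26158081  0.35698865]
```

View pics/side2.png

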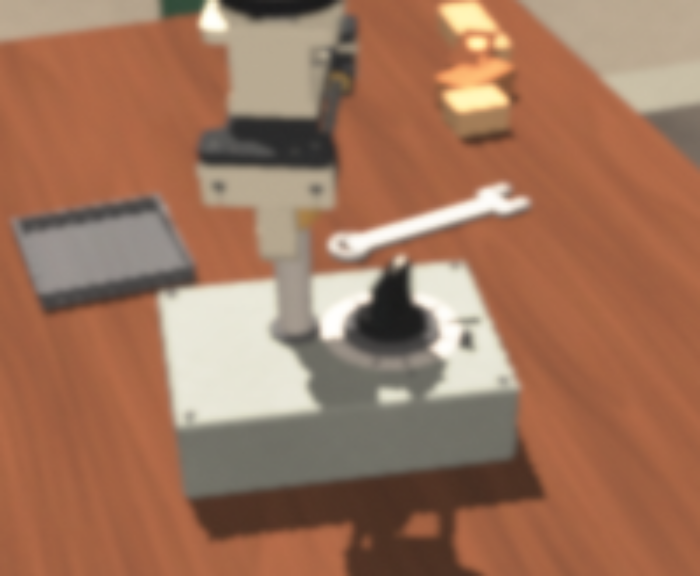

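```bash
python3 - <<'E'
from h import *
s=arm.observe();M=R.from_rotvec(s["ee_rot"]).as_matrix()
for o in [(0,-50,178),(0,0,178),(0,-60,165),(10,-60,178),(-10,-60,178)]:
    p=s["position"]+M@np.array(o)/1000; print(o,p,(proj("side",p)-[130,90])*[3.5,3.2])
print((proj("side",[.54,.065,.174])-[130,90])*[3.5,3.2])
E
```

```text
(0, -50, 178) [0.5210939  0.01739679 0.17011027] [279.36895924 260.50006948]
(0, 0, 178) [0.54097773 0.06327307 0.17013665] [288.50867186 218.63755191]
(0, -60, 165) [0.51710762 0.00821818 0.18310498] [276.48013179 252.95143271]
(10, -60, 178) [0.50794188 0.01219831 0.1700993 ] [260.77119635 268.75763691]
(-10, -60, 178) [0.52629239 0.00424477 0.17011067] [294.13285021 269.83995481]
[285.95967074 212.88095063]
```

Request:
{"fn": "move_arm", "kwargs": {
  "steps": [
    [0,0,0,0],
    [0,0,0,0],
    [0,0,0,0],
    [0,0,0,0],
    [0,0,0,0],
    [0,0,0,0],
    [0,0,0,0],
    [0,0,0,0]
  ],
  "grip": 30,
  "grip_force": 25
}}

```text
clock: 4.55
position: [0.5407, 0.0633, 0.3477]
ee_rot: [0.638, 3.076, 0.0]
force: [-0.5, 1.2, -1.0]
width: 0.431
```

```bash
python3 - <<'E'
from h import *
s=arm.observe();print(s["position"],s["force"],s["width"]*91.8)
for n in ["top","side"]:
    im=arm.get_image(n)[:,:,::-1]
    cv2.imwrite(f"pics/{n}3.png",cv2.resize(im[90:270,130:330],None,fx=3.5,fy=3.2))
E
```

```text
[0.54069181 0.06330369 0.34771023] [-0.45166796  1.205413   -0.96396811] 39.59091130273892
```

View pics/side3.png

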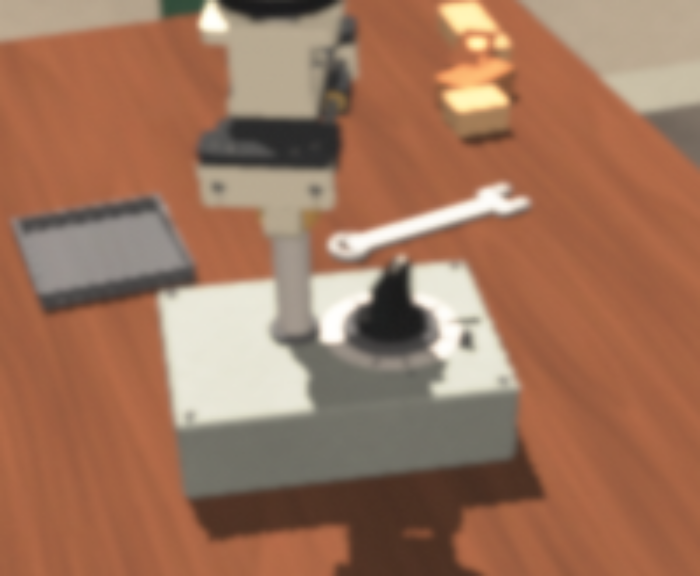

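```bash
python3 - <<'E'
from h import *
s=arm.observe();print(tool(s,[.4513,.3036,.30]),tool(s,[.4513,.3036,.2817]))
E
```

```text
[177.56290592 184.9664751   47.73669754] [177.56315485 184.96486187  66.03669747]
```

Request:
{"fn": "move_arm", "kwargs": {
  "steps": [
    [0,0,-8,0],
    [0,0,-24,0],
    [0,0,-42,0],
    [6,6,-50,0],
    [17,18,-50,0],
    [33,35,-50,0],
    [53,55,-50,0],
    [73,76,-50,0],
    [93,97,-50,0],
    [113,118,-50,0],
    [133,139,-50,0],
    [150,157,-50,0],
    [164,171,-50,0],
    [173,180,-50,0],
    [178,185,-50,0],
    [178,185,-50,0],
    [178,185,-50,0]
  ]
}}

```text
clock: 6.78
position: [0.4513, 0.303, 0.3977]
ee_rot: [0.639, 3.076, -0.001]
force: [0.1, -0.2, -2.8]
width: 0.433
```

Request:
{"fn": "move_arm", "kwargs": {
  "steps": [
    [0,0,10,0],
    [0,0,28,0],
    [0,0,48,0],
    [0,0,66,0],
    [0,0,82,0],
    [0,0,94,0],
    [0,0,100,0],
    [0,0,100,0]
  ]
}}

```text
clock: 7.78
position: [0.4509, 0.3038, 0.2975]
ee_rot: [-0.638, -3.076, 0.0]
force: [0.3, -0.4, -2.6]
width: 0.434
```

```bash
python3 - <<'E'
from h import *
s=arm.observe();print(s["position"],s["ee_rot"],s["force"],s["width"]*91.8, tool(s,[.4513,.3036,.2817]))
im=arm.get_image("side")[:,:,::-1]
cv2.imwrite(f"pics/side4.png",cv2.resize(im[50:230,90:290],None,fx=3.5,fy=3.2))
E
```

```text
[0.45092907 0.30375071 0.29752643] [-6.37802837e-01 -3.07596670e+00  4.47112460e-04] [ 0.28902526 -0.40709201 -2.57649208] 39.859268384906215 [-4.02419188e-01  1.42477244e-02  1.58263760e+01]
```

View pics/side4.png

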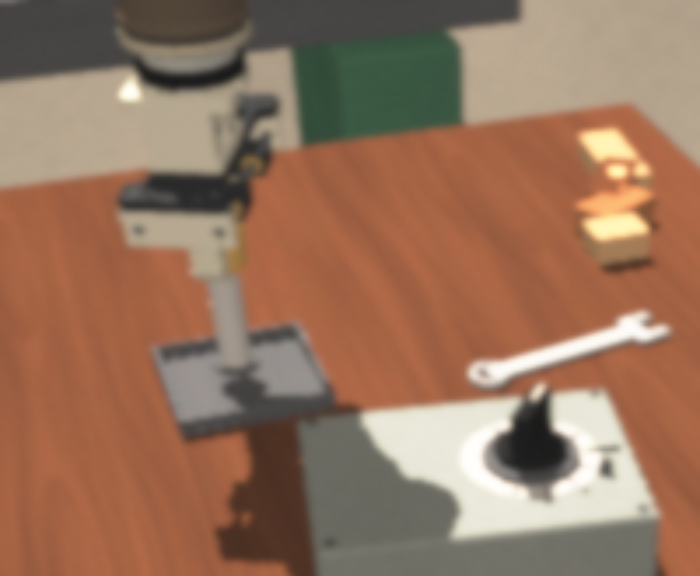

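Request:
{"fn": "move_arm", "kwargs": {
  "steps": [
    [0,0,4,0],
    [0,0,8,0],
    [0,0,11,0],
    [0,0,13,0],
    [0,0,14,0],
    [0,0,14,0]
  ]
}}

```text
clock: 8.57
position: [0.4509, 0.3038, 0.2837]
ee_rot: [-0.638, -3.076, -0.0]
force: [-0.3, 0.0, -2.7]
width: 0.431
```

Request:
{"fn": "move_arm", "kwargs": {
  "steps": [
    [0,0,1,0],
    [0,0,2,0],
    [0,0,2,0]
  ]
}}

```text
clock: 8.95
position: [0.451, 0.3038, 0.2818]
ee_rot: [0.638, 3.076, 0.0]
force: [-0.5, 0.4, -1.9]
width: 0.431
```

Request:
{"fn": "move_arm", "kwargs": {
  "steps": [
    [0,0,1,0],
    [0,0,1,0],
    [0,0,1,0]
  ]
}}

```text
clock: 9.32
position: [0.4513, 0.3041, 0.2814]
ee_rot: [0.638, 3.075, 0.002]
force: [-0.3, 1.5, 5.7]
width: 0.43
```

Request:
{"fn": "move_arm", "kwargs": {
  "steps": [
    [0,0,0,0],
    [0,0,0,0],
    [0,0,0,0],
    [0,0,0,0],
    [0,0,0,0],
    [0,0,0,0]
  ],
  "grip": 75
}}

```text
clock: 10.07
position: [0.4509, 0.3038, 0.2807]
ee_rot: [0.638, 3.076, 0.0]
force: [0.5, 0.0, -0.3]
width: 0.816
```

```bash
python3 - <<'E'
from h import *
s=arm.observe();print(s["position"],s["force"],s["width"]*91.8)
for n in ["side","top"]:
  im=arm.get_image(n)[:,:,::-1]
  cv2.imwrite(f"pics/{n}5.png",cv2.resize(im[50:230,90:290] if n=="side" else im[150:320,60:260],None,fx=3.5,fy=3.2))
E
```

```text
[0.45090702 0.30378986 0.28073523] [ 0.54757317  0.00994364 -0.34723377] 74.89671158963685
```

View pics/side5.png

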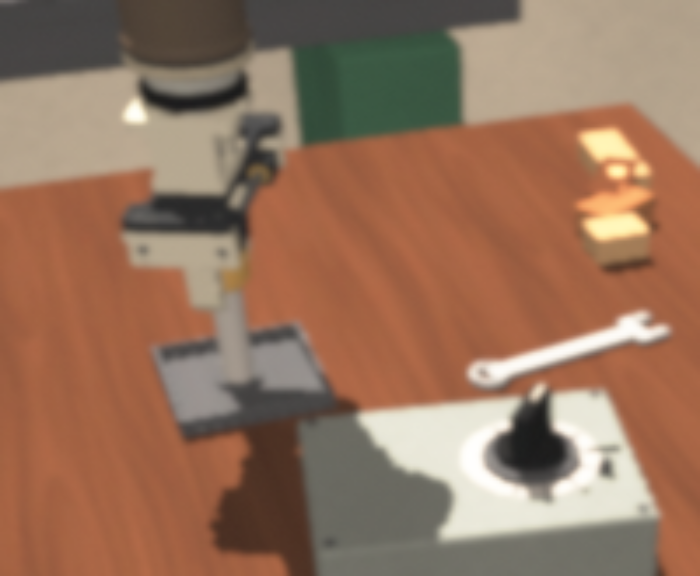

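Request:
{"fn": "move_arm", "kwargs": {
  "steps": [
    [0,0,0,0],
    [0,0,-5,0],
    [0,0,-20,0],
    [0,0,-45,0],
    [0,0,-80,0],
    [0,0,-115,0],
    [0,0,-140,0],
    [0,0,-145,0]
  ],
  "grip": 91
}}

```text
clock: 11.18
position: [0.4512, 0.3038, 0.4283]
ee_rot: [0.637, 3.074, 0.005]
force: [-0.4, -0.0, 0.1]
width: 0.991
```

```bash
python3 - <<'E'
from h import *
s=arm.observe();print(s["clock"],s["joints"],tool(s,[.600,.0455,.41]))
for n in ["side","top"]:
  im=arm.get_image(n)[:,:,::-1]
  cv2.imwrite(f"pics/{n}6.png",cv2.resize(im[50:230,90:290] if n=="side" else im[150:320,60:280],None,fx=3.5,fy=3.2))
E
```

```text
11.175 [-0.87425707  0.28039442  0.23576953  1.7545485  -0.07257678  1.11089117
  0.54640753] [-239.18804777 -177.90324425   18.09486192]
```

View pics/side6.png

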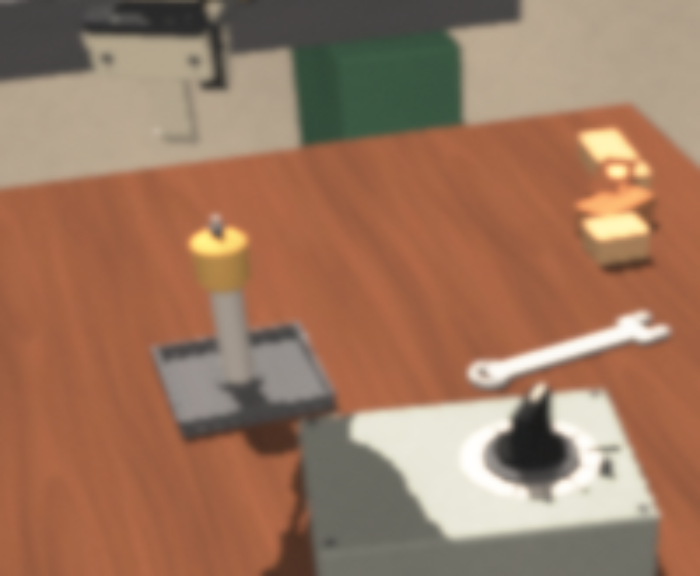

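View pics/top6.png

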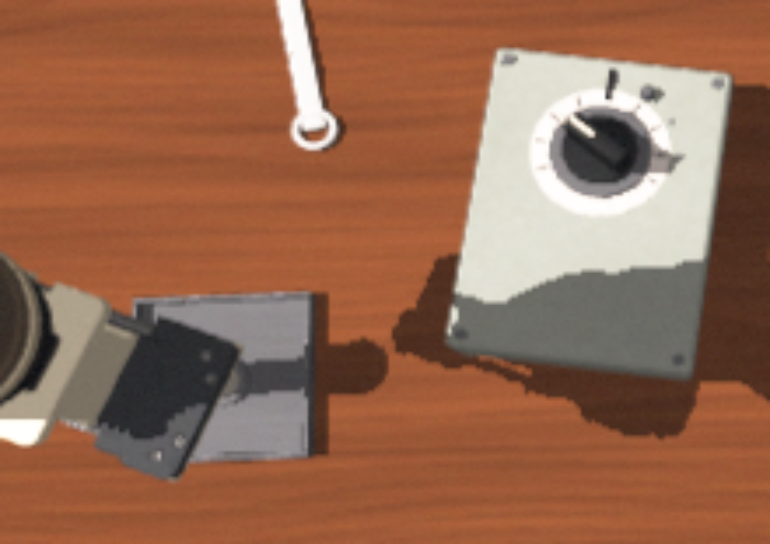

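Request:
{"fn": "move_arm", "kwargs": {
  "steps": [
    [-12,-9,0,-0.05],
    [-36,-27,0,-0.15],
    [-68,-50,2,-0.3],
    [-102,-76,5,-0.47],
    [-136,-101,8,-0.64],
    [-170,-126,11,-0.81],
    [-200,-149,14,-0.98],
    [-223,-166,18,-1.12],
    [-235,-175,18,-1.22],
    [-239,-178,18,-1.25],
    [-239,-178,18,-1.25],
    [-239,-178,18,-1.25]
  ]
}}

```text
clock: 12.78
position: [0.5991, 0.0464, 0.4075]
ee_rot: [1.282, -2.868, -0.001]
force: [0.1, -0.7, 1.1]
width: 0.991
```

```bash
python3 - <<'E'
from h import *
s=arm.observe();print(s["clock"],s["position"],s["joints"])
M=R.from_rotvec(s["ee_rot"]).as_matrix();print(M.round(3),np.degrees(np.arctan2(M[1,1],M[0,1])))
im=arm.get_image("wrist");cv2.imwrite("pics/w7.png",im[:,:,::-1]);np.save("s7.npy",s,allow_pickle=True)
print(proj("wrist",[.6,.0455,.07],s))
E
```

```text
12.775 [0.59908718 0.04643357 0.40751813] [-0.24766663  0.39217165  0.11438774  1.63695674 -0.04912633  1.11570357
  2.29156336]
[[-0.667 -0.745 -0.001]
 [-0.745  0.667  0.   ]
 [ 0.     0.001 -1.   ]] 138.18779700154403
[245.59651384 171.51459964]
```

View pics/w7.png

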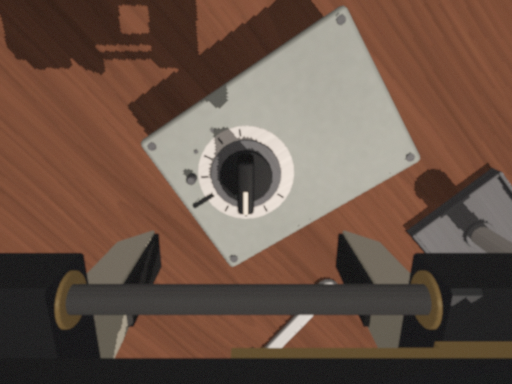

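```bash
python3 - <<'E'
import cv2
a=cv2.imread("pics/w7.png")
cv2.imwrite("pics/w7c.png",cv2.resize(a[115:225,185:310],None,fx=5,fy=5,interpolation=cv2.INTER_CUBIC))
E
```

```text
(no output)
```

View pics/w7c.png

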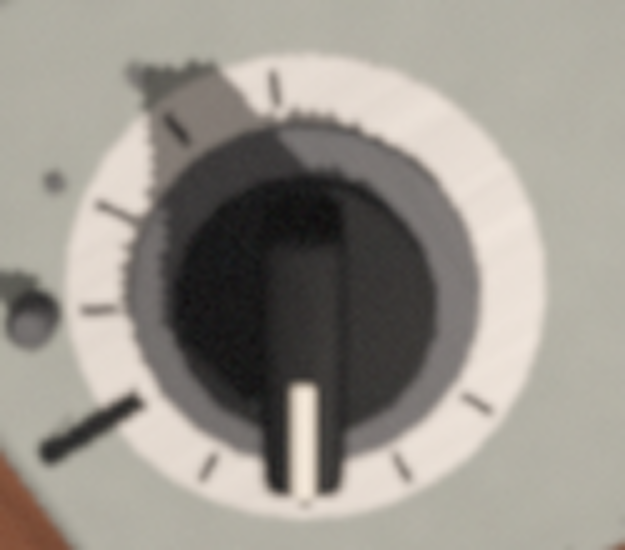

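```bash
python3 - <<'E'
from h import *
s=np.load("s7.npy",allow_pickle=True).item();p=onz("wrist",(246,172.2),.07,s);print(p)
s=arm.observe();print(tool(s,[p[0],p[1],.268]),tool(s,[.600,.0455,.268]))
E
```

```text
[0.60016503 0.04626517 0.07      ]
[ -0.53071681  -0.98409824 139.65858046] [  0.14978103  -1.37093444 139.65833094]
```

Request:
{"fn": "move_arm", "kwargs": {
  "steps": [
    [0,-1,15,0],
    [0,-1,40,0],
    [0,-1,65,0],
    [0,-1,88,0],
    [0,-1,107,0],
    [0,-1,122,0],
    [0,-1,133,0],
    [0,-1,139,0],
    [0,-1,139,0],
    [0,-1,139,0]
  ],
  "grip": 50
}}

```text
clock: 14.08
position: [0.6004, 0.0448, 0.2693]
ee_rot: [-1.282, 2.867, -0.0]
force: [-0.2, -0.9, -0.1]
width: 0.543
```

Request:
{"fn": "move_arm", "kwargs": {
  "steps": [
    [0,0,0,0],
    [0,0,0,0],
    [0,0,0,0],
    [0,0,0,0],
    [0,0,0,0],
    [0,0,0,0]
  ],
  "grip": 5,
  "grip_force": 25
}}

```text
clock: 14.82
position: [0.6003, 0.0446, 0.2688]
ee_rot: [-1.282, 2.868, -0.0]
force: [1.0, -1.1, 0.1]
width: 0.148
```

Request:
{"fn": "move_arm", "kwargs": {
  "steps": [
    [0,0,0,0.08],
    [0,0,0,0.2],
    [0,0,0,0.33],
    [0,0,0,0.46],
    [0,0,0,0.59],
    [0,0,0,0.72],
    [0,0,0,0.84],
    [0,0,0,0.94],
    [0,0,0,1.0],
    [0,0,0,1.0],
    [0,0,0,1.0]
  ]
}}

```text
clock: 16.2
position: [0.5999, 0.0463, 0.2688]
ee_rot: [-0.245, -3.131, -0.003]
force: [-3.1, 5.5, 3.7]
width: 0.149
```

```bash
python3 - <<'E'
from h import *
s=arm.observe();M=R.from_rotvec(s["ee_rot"]).as_matrix();print(s["clock"],s["position"],s["force"],s["ft_torque"],s["width"]*91.8,np.degrees(np.arctan2(M[1,1],M[0,1])))
E
```

```text
16.2 [0.59985048 0.04631877 0.2687714 ] [-3.06302143  5.45514128  3.68565315] [ 1.21250163  0.46841559 -0.02320682] 13.722757725388211 81.06283309762141
```

Request:
{"fn": "move_arm", "kwargs": {
  "steps": [
    [0,0,0,0],
    [0,0,0,0],
    [0,0,0,0],
    [0,0,0,0],
    [0,0,-10,0],
    [0,0,-35,0],
    [0,0,-70,0],
    [0,0,-105,0],
    [0,0,-130,0],
    [0,0,-139,0],
    [0,0,-139,0],
    [0,0,-139,0],
    [0,0,-139,0],
    [0,0,-139,0],
    [0,0,-139,0],
    [0,0,-139,0]
  ],
  "grip": 50
}}

```text
clock: 18.2
position: [0.6002, 0.0447, 0.4077]
ee_rot: [-0.249, -3.132, 0.0]
force: [-0.0, 0.1, -0.3]
width: 0.543
```

```bash
python3 - <<'E'
from h import *
s=arm.observe();print(s["clock"],s["position"],s["width"]*91.8)
im=arm.get_image("wrist")[:,:,::-1];np.save("s8.npy",s,allow_pickle=True)
cv2.imwrite("pics/w8c.png",cv2.resize(im[115:225,185:310],None,fx=5,fy=5,interpolation=cv2.INTER_CUBIC))
print((proj("wrist",[.6,.046,.07],s)-[185,115])*5)
E
```

```text
18.2 [0.60020884 0.04474646 0.40766194] 49.87014327742429
[318.89790581 284.42348749]
```

View pics/w8c.png

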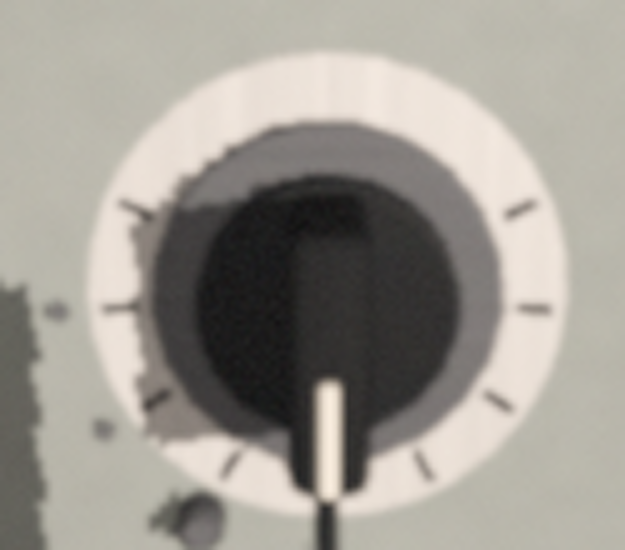

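The wrist view shows the pointer exactly on the long neutral mark (328,500), with the stud one mark clockwise at (200,520). It has been released for over 1 s, so I'll regrip.

Request:
{"fn": "move_arm", "kwargs": {
  "steps": [
    [0,2,0,0],
    [0,2,15,0],
    [0,2,40,0],
    [0,2,65,0],
    [0,2,88,0],
    [0,2,107,0],
    [0,2,122,0],
    [0,2,133,0],
    [0,2,139,0],
    [0,2,139,0],
    [0,2,139,0]
  ]
}}

```text
clock: 19.62
position: [0.6007, 0.0467, 0.2693]
ee_rot: [0.249, 3.131, 0.0]
force: [0.9, -0.1, 0.4]
width: 0.544
```

Request:
{"fn": "move_arm", "kwargs": {
  "steps": [
    [0,0,0,0],
    [0,0,0,0],
    [0,0,0,0],
    [0,0,0,0],
    [0,0,0,0],
    [0,0,0,0]
  ],
  "grip": 5
}}

```text
clock: 20.38
position: [0.6005, 0.0466, 0.2688]
ee_rot: [0.25, 3.132, -0.0]
force: [-0.9, -0.5, 1.3]
width: 0.155
```

Request:
{"fn": "move_arm", "kwargs": {
  "steps": [
    [0,0,0,0.07],
    [0,0,0,0.17],
    [0,0,0,0.28],
    [0,0,0,0.39],
    [0,0,0,0.47],
    [0,0,0,0.5],
    [0,0,0,0.5],
    [0,0,0,0.5]
  ]
}}

```text
clock: 21.38
position: [0.6007, 0.0471, 0.2688]
ee_rot: [1.014, 2.973, 0.001]
force: [1.4, 3.1, -0.3]
width: 0.148
```

Request:
{"fn": "move_arm", "kwargs": {
  "steps": [
    [0,0,0,0],
    [0,0,0,0],
    [0,0,0,0],
    [0,0,0,0],
    [0,0,-10,0],
    [0,0,-35,0],
    [0,0,-70,0],
    [0,0,-105,0],
    [0,0,-130,0],
    [0,0,-139,0],
    [0,0,-139,0],
    [0,0,-139,0]
  ],
  "grip": 50
}}

```text
clock: 22.88
position: [0.6002, 0.0469, 0.4066]
ee_rot: [-1.016, -2.971, 0.001]
force: [0.0, -0.4, -0.0]
width: 0.546
```

```bash
python3 - <<'E'
from h import *
s=arm.observe();print(s["clock"],s["position"],s["width"]*91.8,s["force"])
im=arm.get_image("wrist")[:,:,::-1]
cv2.imwrite("pics/w9c.png",cv2.resize(im[115:225,185:310],None,fx=5,fy=5,interpolation=cv2.INTER_CUBIC))
im=arm.get_image("side")[:,:,::-1];cv2.imwrite("pics/side9.png",im)
E
```

```text
22.875 [0.60016533 0.04687388 0.40661541] 50.10400975604619 [ 0.01488503 -0.38406475 -0.02643924]
```

View pics/w9c.png

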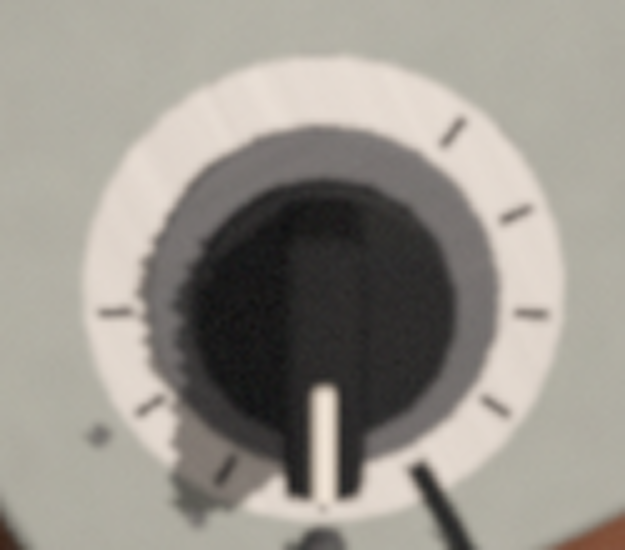

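View pics/side9.png

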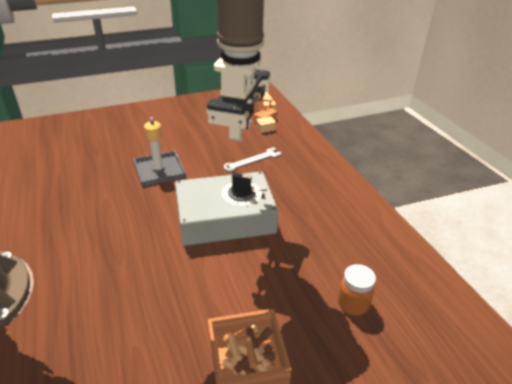

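The wrist view shows the pointer (322,500) aimed at the stud (322,540). In the side view the oiler stands upright in the tray, and the jar, wrench and bin look unmoved. I'll hand the job in.

```bash
python3 - <<'E'
from cell import arm
print(arm.sign_off())
E
```

```text
the job is handed in; nothing more can be done
None
```

The job is done and handed in at about 23 s of the 67 s allowed; `sign_off` gives no verdict.

- **Oiler:** I gripped it by its brass head and set it down at the middle of the drip tray. The force was about 6 N on contact, and I let go there.
- **Knob:** I turned it from -1.0 to neutral and let go for well over one second. I then took hold again, turned it on to the stud at 0.5 and let go.

The last pictures show the pointer lined up with the stud and the oiler upright in the tray. The jar, wrench and bin look unmoved, judged by eye. The gripper hangs clear above the box.

No check failed. The camera estimates disagreed by up to about 12 mm for the oiler's head (from the first, blurry picture readings) and about 4 mm for the knob axis. I went with values between them, and the grips closed properly.

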